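Load a bolt blank into the heading press's dial and index it under the ram

ROBOT

A 6-joint arm with a two-finger parallel gripper is mounted at the origin on the work surface. World frame = base frame: x ahead of the robot, y to its left, z up, the work surface at z = 0. Lengths are in m, angles in rad, forces in N, time in s.
With the tool pointing down it reaches from about 0.3 to 0.875 m from the base axis. Payload 6.4 kg.
Tool frame: the origin (TCP) lies midway between the tips of the shut fingers; the grasp point (between the pads) lies 19 mm behind it; z points along the fingers, y is the direction in which the jaws open and shut (so a half turn about z gives the same grasp; the last joint's range is limited). The gripper opens to 85 mm and grips with 20 to 120 N. Pads are 22 mm wide; open, the fingers measure 114 mm over their backs; the gripper's body (76 mm by 85 mm) begins 54 mm behind the grasp point. The pads swing forward as they close: fully open they stand 13 mm farther back than shut.
Start: joints at [-1.32, 0.181, 1.607, -0, 1.354, -0.206], TCP at [0.254, -0.516, 0.231] pointing down, gripper open.
Joint ranges: [-2.99, 2.99], [-0.89, 2.07], [0.3, 2.58], [-1.14, 4.28], [0, 2.63], [-3.12, 3.12]. Speed limits (rad/s): [2.57, 2.57, 3.01, 3.14, 3.14, 3.14].

INTERFACE

Orientations are given as a 3x3 rotation matrix whose columns are the frame's x, y, z axes.
In Python, from plant import arm gives the robot as it stands. The module is installed in compiled form; this text tells all that it offers. Calls block until the motion is done:
- arm.move_ptp(position, orientation): joint-space move of the TCP to a pose.
- arm.move_l(position, ori=None, speed=0.15): straight line of the TCP; ori=None keeps the orientation; speed is the mean speed in m/s.
- arm.goto_joints(angles): joint-space move.
- arm.gripper_to(opening, effort=None): finger opening in m; effort is the grip in N (None keeps the last); returns when the fingers have stopped.
- arm.hold(seconds).
- arm.ik(position, orientation): joint angles nearest the present ones, or None.
- arm.get_state(): the state.
- arm.camera(name): name is "side" or "top" or "wrist"; returns the picture (420x560x3 uint8, blue, green, red); there is no depth.
- arm.camera_params(name): a dict with "camera_matrix" (3x3 intrinsics, pixels), "T" (4x4, takes a point from camera to world coordinates). Camera axes: x right, y down, z forward; pixel columns grow to the right and rows downward; lengths in m; the calibration is good to about 2 mm. A picture is of the moment at which its call begins: read the wrist's pose just before it. camera_params takes no time and is no camera call; for the wrist camera it gives the pose at the moment of the call.
A pose or a line that the arm cannot do raises arm.MotionError and nothing moves.
- arm.job_done(): hands the job in, once; it reports no verdict.
The state is a dict: "t": time; "q": joint angles; "joint_velocities": joint speeds; "tau": joint torques, N m; "eef_pos": TCP position; "eef_rot": TCP orientation; "ft_force": force on the tool from outside, world axes, zero at the start; "torque": the same for the moment, N m; "opening": finger opening in m.
Only numpy, scipy, OpenCV 4.12 (cv2) and the standard library are available. Lean on these libraries where they do the work, as an engineer would, in place of code of your own. Each camera call takes 0.05 s, during which the arm holds its last target.

TASK

Take the bolt blank with the tall, still unformed round head out of the wooden rack and put it in the empty nest of the press's dial, at the loading station; the nest's square may stand at any angle, so turn the blank under light pressure until its square neck drops in, without forcing it, and seat it fully home. Then gently push the dial round one click, the way that takes the blank under the ram, and leave it there resting in its click, with the finished bolt still home in its own nest and everything else left alone.

Things in the scene. Friction and masses are not known exactly. Their poses are not given: they have to be found in the camera images.
- blank: Bolt blank, plain steel, 0.2 to 0.4 kg: tall cylindrical head 40 mm in diameter, 26 mm high; below it a sharp-edged square neck 20 x 20 mm, 14 mm long; below that a round shank 14 mm in diameter, 30 mm long. Origin: centre of the head's underside, z up the axis, x and y square to the neck's faces. At the start it stands in one hole of the rack at any yaw, head on the rack's top.
- press: Bench heading press, fixed. Origin on the dial's vertical axis at bench level, z up, -x towards the loading station. Angles in these notes are about that axis from the press's +x, anticlockwise seen from above. Five nests, 72 degrees apart on a 130 mm radius, stand at the start at 180 (loading, empty), 108 (ram, finished bolt in it), 36, -36 and -108 degrees (empty).
- hub (a point): Point on the dial axis at the top of the hub disc (200 mm in diameter, 80 mm above the bench). A 44 mm boss and nut rise from it to 104 mm above the bench. The dial turns either way; a spring detent holds it in five clicks, 72 degrees apart. The spring resists most at the start of a click and less towards half way (36 degrees); past that it carries the dial on into the next click by itself.
- push_peg (a point): Top of one of five upright steel hand pegs on the dial (turns with it), 16 mm in diameter, 80 to 125 mm above the bench, 70 mm from the axis; at the start this one is at 288 degrees, the others at 0, 72, 144 and 216. About 8 N sideways at a peg takes the dial out of a click. Pushed one click clockwise seen from above (to 216 degrees) it brings the loading nest under the ram.
- column (a point): Top of the press's column (85 x 90 mm, at 108 degrees, 185 to 270 mm from the axis, 325 mm high). From it the head and ram reach in over the nest at 108 degrees: head 74 mm wide, underside 245 mm above the bench, die 42 mm in diameter with its underside 166 mm above the bench; a cylinder on the head is up to 447 mm high.
- load_station (a point): Fixed point: centre of the loading nest, level with its top (100 mm up); a blank fully home has its origin here. The nest is a steel bush 52 x 52 mm, 21 mm thick, with a square hole 23 x 23 mm right through, open below. It is held in the dial by stiff friction; its square stands at any angle up to 45 degrees either way from the press's axes, and that angle is not measured.
- ram_station (a point): Point on the press (fixed): the ram's axis at the height of the bushes' tops. A blank that is home in the nest under the ram has its origin here.
- next_station (a point): Point on the press (fixed): centre of the station one click after the ram (36 degrees), at the height of the bushes' tops; the finished bolt must be carried to here by the dial.
- rack: Dark wooden rack block, 220 x 70 x 60 mm, fixed; origin at the centre of its underside, x along its length, z up. Three through holes 31 mm in diameter at x = -72, 0 and +72 mm; the blank, the domed bolt and the hexagon bolt hang in them in any order by their heads.
- finished_bolt: Finished bolt with a low domed head (41 mm in diameter, 14.5 mm high) and the same neck and shank, home in the nest under the ram at the start; it rides on with the dial. Origin: centre of the head's underside.
- domed_bolt: Bystander in the rack: bolt with a low domed head (41 mm in diameter, 14.5 mm high). Origin: centre of the head's underside.
- hex_bolt: Bystander in the rack: bolt with a low hexagonal head (42 mm over the corners, 17 mm high). Origin: centre of the head's underside.
- hammer: Bystander: hand hammer 300 mm long lying on the bench between the robot and the press, its length across in front of the robot. Origin on its underside, near the middle of its length.

How it is judged:
By the outcome, as a careful person would: the job done as asked, in the order asked, and still so for the second after the job is handed in, with the robot touching nothing.
It also fails if it takes over 72 s, if anything falls off the work surface, if the arm or the gripper's body presses on something with over 40 N, if the wrist force passes 120 N, or if a joint passes its speed limit or range.

## Working session

There is one attempt and no reset: what is moved stays moved. The work goes in short steps, each a Python script; the robot and the scene stay as the last script left them, time stands still between calls to the robot, and variables do not carry over. Pictures are saved under pics/ and viewed, and the job is handed in when it is done.

```bash
mkdir -p pics; ls; python3 - <<'E'
from plant import arm
import cv2
s=arm.get_state();print(s)
for n in("side","top","wrist"):
    p=arm.camera_params(n);print(n,p)
    cv2.imwrite(f"pics/{n}0.png",arm.camera(n))
E
```

```text
pics
{'t': 0.0, 'q': array([-1.32031269e+00,  1.81540683e-01,  1.60798676e+00, -5.99612238e-05,
        1.35377149e+00, -2.06313613e-01]), 'joint_velocities': array([-6.16652760e-04,  1.37462548e-04, -6.01952254e-04, -6.18332893e-05,
        1.04480767e-03, -3.23464256e-04]), 'tau': array([-8.50841916e-04, -4.44869006e+01, -3.51337552e+01, -3.89834213e-04,
        9.13171767e-03,  2.68757091e-06]), 'eef_pos': array([ 0.25347432, -0.51551794,  0.23039461]), 'eef_rot': array([[ 8.97464108e-01,  4.41087231e-01, -4.79667566e-04],
       [ 4.41087395e-01, -8.97462659e-01,  1.63851854e-03],
       [ 2.92245875e-04, -1.68208689e-03, -9.99998543e-01]]), 'ft_force': array([-0.20980517, -0.30531559, -0.73791312]), 'torque': array([ 0.00134624, -0.0298427 , -0.00480272]), 'opening': 0.08521707775486964}
side {'camera_matrix': array([[420.26563895,   0.        , 282.06275636],
       [  0.        , 420.26563895, 204.25336484],
       [  0.        ,   0.        ,   1.        ]]), 'T': array([[-0.9923307 , -0.10358035,  0.06746033,  0.47802377],
       [-0.12331952,  0.79207681, -0.59783495,  0.65
[... 290 characters left out ...]
 ,   1.        ]]), 'T': array([[-0.01116874, -0.98671994,  0.16204636,  0.39360635],
       [-0.99937163,  0.01646667,  0.03138779, -0.01496714],
       [-0.03363932, -0.16159397, -0.98628383,  1.06856638],
       [ 0.        ,  0.        ,  0.        ,  1.        ]])}
wrist {'camera_matrix': array([[325.46744538,   0.        , 278.70084081],
       [  0.        , 325.46744538, 211.93772228],
       [  0.        ,   0.        ,   1.        ]]), 'T': array([[ 0.44111089, -0.86593305, -0.23575652,  0.31227773],
       [-0.89745095, -0.42612281, -0.11402254, -0.4855361 ],
       [-0.00172534,  0.2618765 , -0.96509985,  0.37407076],
       [ 0.        ,  0.        ,  0.        ,  1.        ]])}
```

View pics/top0.png

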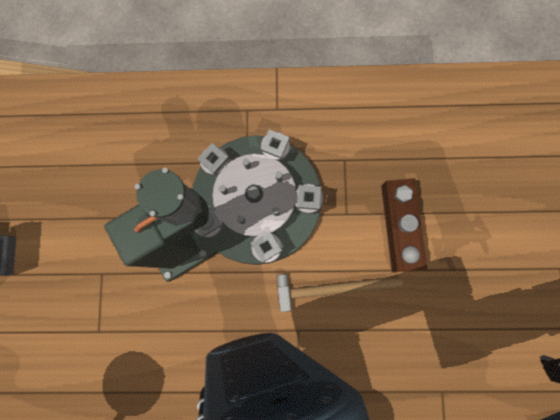

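View pics/side0.png

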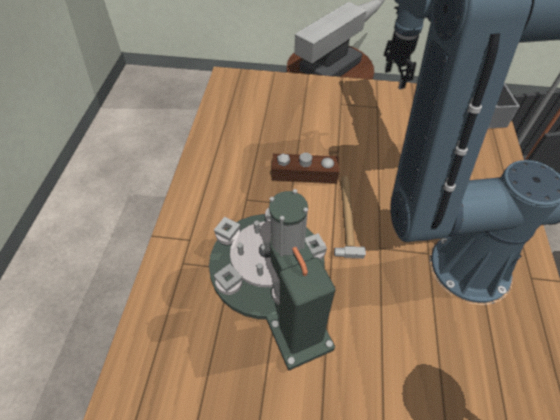

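View pics/wrist0.png

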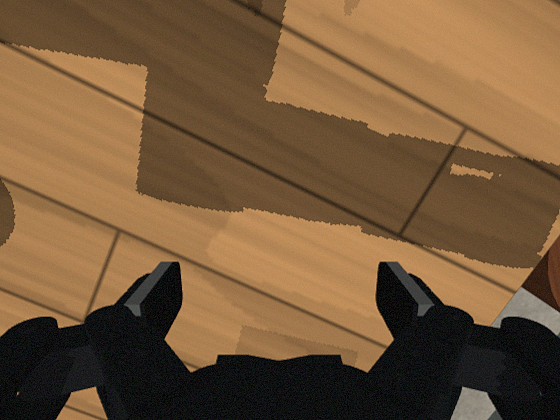

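```bash
python3 - <<'E'
import cv2,numpy as np
t=cv2.imread("pics/top0.png");s=cv2.imread("pics/side0.png")
cv2.imwrite("pics/z1.png",cv2.resize(t[125:285,180:330],None,fx=3.7,fy=3.7,interpolation=cv2.INTER_CUBIC))
a=cv2.resize(t[170:280,370:440],None,fx=5,fy=5,interpolation=cv2.INTER_CUBIC)
b=cv2.resize(s[140:190,260:345],None,fx=5,fy=5,interpolation=cv2.INTER_CUBIC)
c=np.zeros((550,780,3),np.uint8);c[:550,:350]=a;c[:250,352:352+425]=b
cv2.imwrite("pics/z2.png",c)
E
```

```text
(no output)
```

View pics/z1.png

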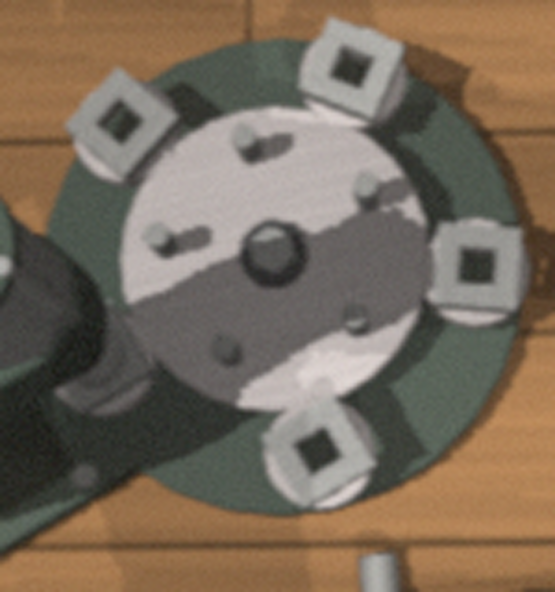

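View pics/z2.png

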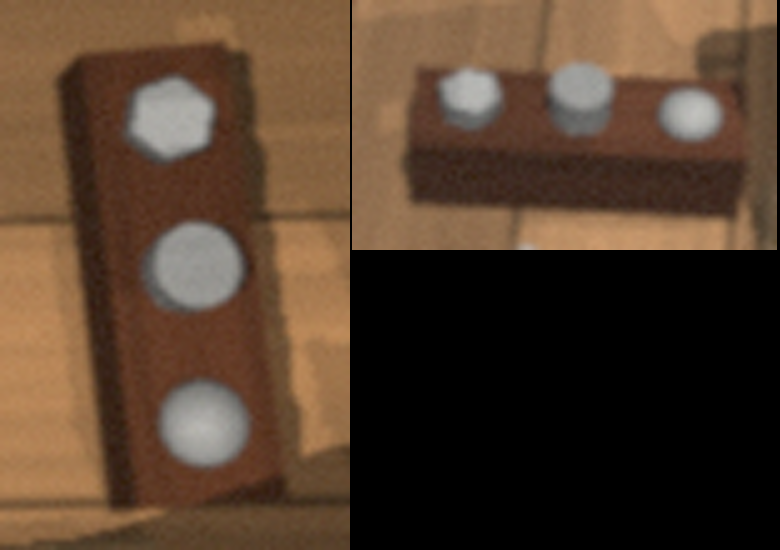

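```bash
cat > h.py <<'E'
import numpy as np,cv2
from plant import arm
def ray(P,uv):
    K=P["camera_matrix"];T=P["T"]
    d=np.linalg.solve(K,np.array([uv[0],uv[1],1.]));return T[:3,3],T[:3,:3]@d
def onz(P,uv,z):
    o,d=ray(P,uv);return o+d*(z-o[2])/d[2]
def proj(P,X):
    T=P["T"];c=T[:3,:3].T@(np.asarray(X)-T[:3,3]);p=P["camera_matrix"]@c;return p[:2]/p[2]
def down(a):
    # tool z down, tool y (jaw) at world angle a
    y=np.array([np.cos(a),np.sin(a),0]);z=np.array([0,0,-1.]);return np.c_[np.cross(y,z),y,z]
E
python3 - <<'E'
from h import *
P=arm.camera_params("top")
g=lambda x,y:(180+(x+.5)/3.7-.5,125+(y+.5)/3.7-.5)
N={180:g(320,450),-108:g(477,267),-36:g(353,68),36:g(121,120)}
A=[];b=[];pts={}
for a,p in N.items():
    X=onz(P,p,.1);pts[a]=X;t=np.radians(a);c,s=.13*np.cos(t),.13*np.sin(t)
    A+=[[1,0,c,-s],[0,1,s,c]];b+=[X[0],X[1]]
r,res,*_=np.linalg.lstsq(np.array(A),np.array(b),rcond=None)
print("press",r[:2],np.degrees(np.arctan2(r[3],r[2])),"scale",np.hypot(r[2],r[3]));print((np.array(A)@r-b).reshape(-1,2)*1000)
print("hub boss",onz(P,g(274,248),.104))
print("blank",onz(P,(370+197/5,170+265/5),.086))
for q in ((.086,),):pass
S=arm.camera_params("side");print("blank side",onz(S,(260+(582-352)/5,140+83/5),.086))
print("domed",onz(P,(370+204/5,170+423/5),.07),"hex",onz(P,(370+171/5,170+118/5),.077))
g2=g
# loading bush outer corners (zoom px)
for c in((263,437),(330,395),(377,465),(305,500)):print(onz(P,g(*c),.1)-pts[180])
E
```

```text
press [0.58736943 0.06830189] 12.406745702306068 scale 0.9983877002954564
[[-0.20300069  1.07085237]
 [ 0.50651304 -0.60575664]
 [ 0.51022972  0.08818297]
 [-0.81374207 -0.5532787 ]]
hub boss [0.58786228 0.06718176 0.104     ]
blank [ 0.51104929 -0.29247964  0.086     ]
blank side [ 0.50879811 -0.29000824  0.086     ]
domed [ 0.43899262 -0.29565755  0.07      ] hex [ 0.58224434 -0.2871685   0.077     ]
[0.00852182 0.03533012 0.        ]
[ 0.03404974 -0.0064801   0.        ]
[-0.00970749 -0.03513291  0.        ]
[-0.03058797  0.0094724   0.        ]
```

```bash
python3 - <<'E'
from h import *
a=np.radians(93.4)
for n,p in dict(hover=(.511,-.292,.226),grasp=(.511,-.292,.06),nesth=(.46,.04,.24),nest=(.46,.04,.105),push=(.655,.02,.095)).items():
    for d in (0,180):
        q=arm.ik(p,down(a+np.radians(d)));print(n,d,None if q is None else np.degrees(q).round(0))
arm.move_ptp((.511,-.292,.226),down(a))
print(arm.get_state()["t"],arm.get_state()["eef_pos"])
P=arm.camera_params("wrist");im=arm.camera("wrist");cv2.imwrite("pics/w1.png",im);np.save("P1.npy",P,allow_pickle=True)
print(proj(P,(.511,-.292,.086)))
E
```

```text
hover 0 [ -41.   12.   90.   -0.   77. -135.]
hover 180 [-41.  12.  90.  -0.  77.  45.]
grasp 0 [ -41.   24.   97.   -0.   59. -135.]
grasp 180 [-41.  24.  97.  -0.  59.  45.]
nesth 0 [ -10.   -5.  107.   -0.   78. -103.]
nesth 180 [-10.  -5. 107.  -0.  78.  77.]
nest 0 [ -10.    5.  114.   -0.   61. -103.]
nest 180 [-10.   5. 114.  -0.  61.  77.]
push 0 [  -9.   28.   85.   -0.   66. -102.]
push 180 [-9. 28. 85. -0. 66. 78.]
2.0083 [ 0.51078483 -0.29236612  0.2259776 ]
[277.89951864 201.34293802]
```

View pics/w1.png

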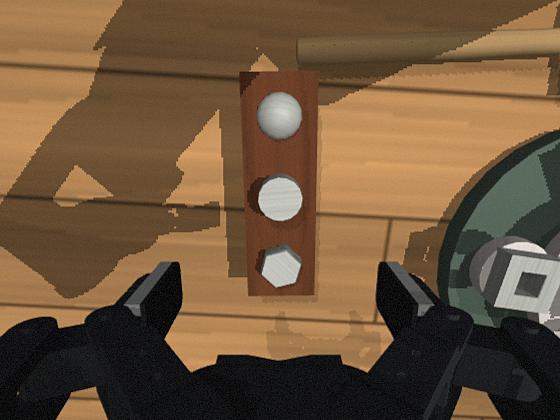

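```bash
python3 - <<'E'
from h import *
im=cv2.imread("pics/w1.png");P=np.load("P1.npy",allow_pickle=True).item()
r=im[165:230,245:315];hsv=cv2.cvtColor(r,cv2.COLOR_BGR2HSV)
m=((hsv[...,1]<60)&(hsv[...,2]>120)).astype(np.uint8)
n,l,st,ce=cv2.connectedComponentsWithStats(m);i=1+np.argmax(st[1:,4])
cs,_=cv2.findContours((l==i).astype(np.uint8),cv2.RETR_EXTERNAL,cv2.CHAIN_APPROX_NONE)
c=max(cs,key=len);e=cv2.fitEllipse(c);print(st[i],e)
uv=(e[0][0]+245,e[0][1]+165);X=onz(P,uv,.086);print(uv,X)
cv2.imwrite("pics/m1.png",cv2.resize(np.hstack([r,cv2.cvtColor(m*255,cv2.COLOR_GRAY2BGR)]),None,fx=5,fy=5))
E
```

```text
[  13   12   45   44 1515] ((34.8345832824707, 33.74861145019531), (42.7213134765625, 43.34100341796875), 74.25990295410156)
(279.8345832824707, 198.7486114501953) [ 0.50852348 -0.29041152  0.086     ]
```

View pics/m1.png

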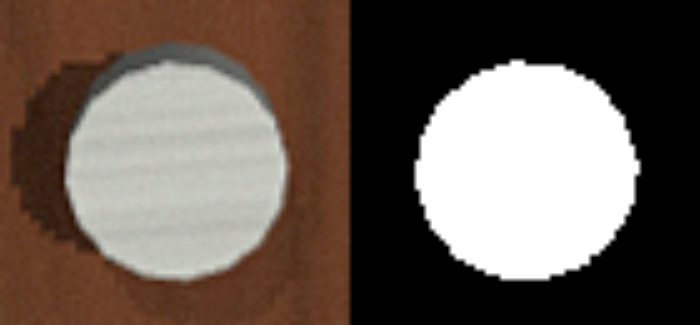

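```bash
python3 - <<'E'
from h import *
X=(.509,-.2906)
arm.move_l((*X,.12),speed=.15)
arm.move_l((*X,.061),speed=.06)
print(arm.get_state()["ft_force"])
arm.gripper_to(.03,80)
s=arm.get_state();print(s["t"],s["opening"],s["ft_force"],s["eef_pos"])
arm.move_l((*X,.245),speed=.15)
s=arm.get_state();print(s["t"],s["opening"],s["ft_force"],s["eef_pos"])
P=arm.camera_params("wrist");cv2.imwrite("pics/w2.png",arm.camera("wrist"));cv2.imwrite("pics/s2.png",arm.camera("side"))
np.save("P2.npy",P,allow_pickle=True)
E
```

```text
[-0.40912088 -0.0409097   0.86363442]
4.55 0.03762696032919444 [-0.33539141  0.35812541  5.17839649] [ 0.50945897 -0.29097362  0.06177856]
5.925 0.03770963431391168 [ 0.05538104 -0.6277407  -2.36108725] [ 0.50845447 -0.29015665  0.24364802]
```

View pics/w2.png

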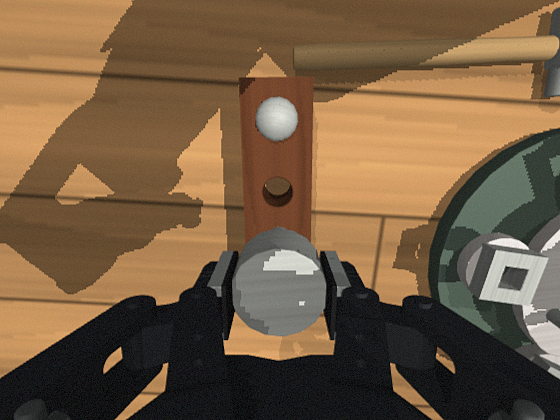

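View pics/s2.png

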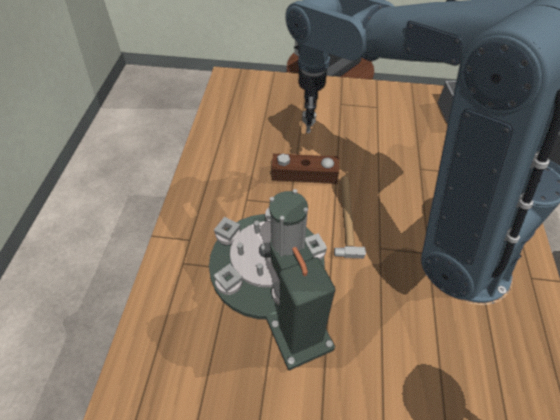

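```bash
python3 - <<'E'
from h import *
a=np.radians(93.4)
arm.move_ptp((.458,.042,.24),down(a))
s=arm.get_state();print(s["t"],s["eef_pos"],s["ft_force"])
P=arm.camera_params("wrist");im=arm.camera("wrist");cv2.imwrite("pics/w3.png",im)
np.save("P3.npy",P,allow_pickle=True)
p=proj(P,(.458,.042,.1));print(p)
u,v=p.astype(int)
cv2.imwrite("pics/w3z.png",cv2.resize(im[v-60:v+60,u-70:u+70],None,fx=5,fy=5,interpolation=cv2.INTER_CUBIC))
print(u-70,v-60)
E
```

```text
7.3 [0.45859164 0.04118389 0.24022072] [-0.28868047 -0.32714321 -1.02211029]
[278.52898295 200.30536481]
208 140
```

View pics/w3.png

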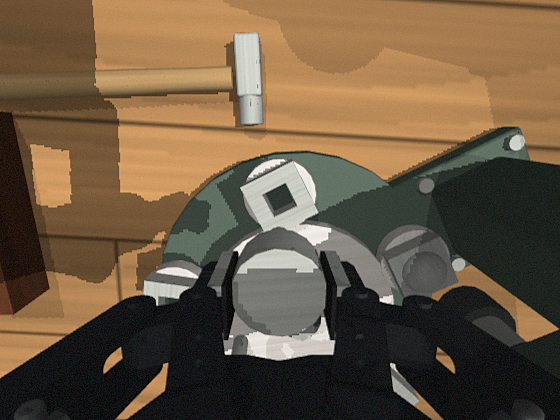

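View pics/w3z.png

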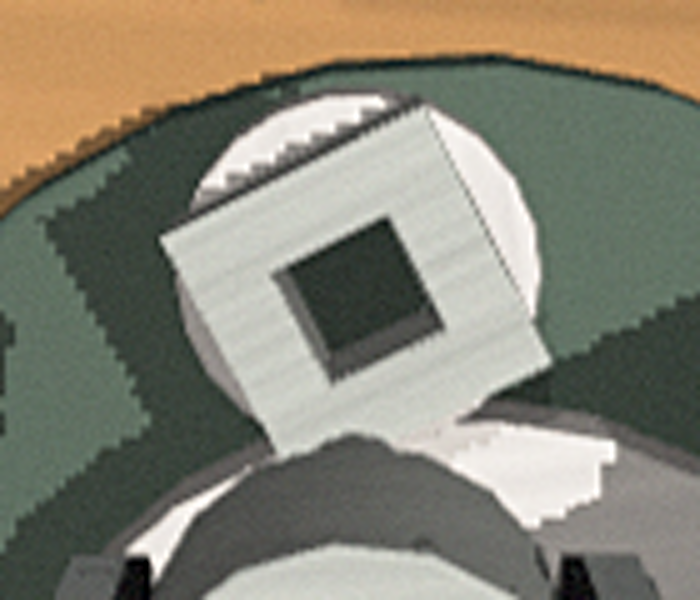

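```bash
python3 - <<'E'
from h import *
P=np.load("P3.npy",allow_pickle=True).item()
C=[onz(P,((x+.5)/5-.5+208,(y+.5)/5-.5+140),.1) for x,y in((272,273),(390,216),(443,325),(332,382))]
C=np.array(C);print(C.mean(0))
for i in range(4):
    d=C[(i+1)%4]-C[i];print(np.linalg.norm(d)*1000,np.degrees(np.arctan2(d[1],d[0])))
# head in gripper, image measurement
P2=np.load("P2.npy",allow_pickle=True).item();print(proj(P2,(.50845,-.29016,.24365+.024)))
im=cv2.imread("pics/w2.png");cv2.imwrite("pics/w2z.png",cv2.resize(im[215:345,210:350],None,fx=4.5,fy=4.5,interpolation=cv2.INTER_CUBIC))
print(onz(P2,(281,291),.24365+.024)-np.array((.50845,-.29016,0)))
E
```

```text
[0.45723704 0.04277767 0.1       ]
23.341215237024898 119.47188235164954
22.029392824254153 29.285295174973495
22.642825388339784 -58.5780670657091
22.808745474682762 -148.9208162290794
[276.17027835 293.46318892]
[-0.00122884  0.00190193  0.26765   ]
```

View pics/w2z.png

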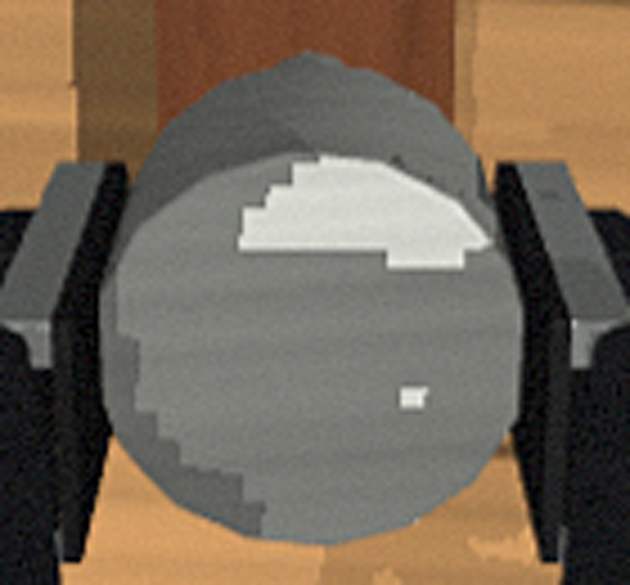

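```bash
cat > probe.py <<'E'
from h import *
def F():
    return arm.get_state()["ft_force"]
def touch(c,z,d,f0,step=.001,maxd=.009,thr=1.3):
    c=np.array(c)
    for k in range(2,int(maxd/step)+1):
        arm.move_l((*(c+d*k*step),z),speed=.02 if k>2 else .04)
        s=arm.get_state();f=(s["ft_force"]-f0)[:2]@d
        if f<-thr: 
            break
    r=s["eef_pos"][:2]@d; print("touch",k,f.round(2),r.round(5),s["eef_pos"].round(4),s["t"])
    return r
E
python3 - <<'E'
from probe import *
c=np.array((.4569,.0417))
arm.move_l((*c,.16),speed=.15)
s=arm.get_state();print(s["t"],s["eef_pos"],s["ft_force"])
arm.move_l((*c,.134),speed=.05)
arm.hold(.1)
s=arm.get_state();print(s["t"],s["eef_pos"],s["ft_force"])
f0=s["ft_force"]
t=np.radians(29.6);u=np.array((np.cos(t),np.sin(t)))
arm.move_l((*(c+u*.002),.134),speed=.02)
s=arm.get_state();print(s["t"],s["eef_pos"]-[*c,0],s["ft_force"])
arm.move_l((*(c+u*.003),.134),speed=.02)
s=arm.get_state();print(s["t"],s["eef_pos"]-[*c,0],s["ft_force"])
E
```

```text
8.0333 [0.45754819 0.0412776  0.16058011] [ 1.08703565 -0.25892522 -2.15551474]
8.8 [0.45714968 0.04169222 0.13424689] [ 0.3467532  -0.33906863 -1.74816234]
9.05 [0.00201006 0.00101871 0.13422474] [-0.32160155 -0.78941487 -2.01110286]
9.3 [0.00265695 0.0014952  0.13402724] [ 1.17915116  0.04521403 -1.8121018 ]
```

```bash
cat > probe.py <<'E'
from h import *
def avg(n=5,dt=.02):
    f=[];p=[]
    for _ in range(n):
        arm.hold(dt);s=arm.get_state();f.append(s["ft_force"]);p.append(s["eef_pos"])
    return np.mean(f,0),np.mean(p,0),s
def touch(c,z,d,f0,k0=2,step=.001,kmax=8,thr=1.5):
    c=np.array(c)
    for k in range(k0,kmax+1):
        arm.move_l((*(c+d*k*step),z),speed=.03)
        f,p,s=avg();fd=(f-f0)[:2]@d
        print(k,fd.round(2),end=' ')
        if fd<-thr: break
    r=p[:2]@d; print("touch",r.round(5),(p[:2]-c).round(5),round(s["t"],2))
    return r
E
python3 - <<'E'
from probe import *
c=np.array((.4569,.0417));z=.134
arm.move_l((*c,z),speed=.03)
f0,p,s=avg();print(f0,p)
t=np.radians(29.6);u=np.array((np.cos(t),np.sin(t)));v=np.array((-u[1],u[0]))
a=touch(c,z,u,f0,3);b=touch(c,z,-u,f0,3);cu=(a-b)/2
c2=u*cu+v*(c@v);print("u gap",a+b,"cu",cu-c@u)
a=touch(c2,z,v,f0,3);b=touch(c2,z,-v,f0,3);cv_=(a-b)/2
print("v gap",a+b,cv_-c@v)
n=u*cu+v*cv_;print("centre",n);np.save("centre.npy",n)
arm.move_l((*n,z),speed=.03)
f,p,s=avg();print(f,p,s["t"])
E
```

```text
[-0.14503746  0.21812201 -2.45313418] [0.45679413 0.0416431  0.13399703]
3 -0.12 4 0.07 5 0.09 6 -2.66 touch 0.42355 [0.00492 0.00283] 10.97
3 0.17 4 -0.33 5 -3.21 touch -0.41333 [-0.00389 -0.00235] 12.17
u gap 0.010218293496484954 cu 0.0005677158364094104
3 -0.46 4 -0.22 5 -2.6 touch -0.18472 [-0.00232  0.00409] 13.28
3 0.52 4 0.44 5 0.23 6 -1.53 touch 0.19518 [ 0.00282 -0.00502] 14.78
v gap 0.010464119549034367 -0.0005287379296695094
centre [0.45765479 0.04152068]
[ 0.11436257  0.56746372 -2.9096901 ] [0.45770127 0.0415278  0.1340454 ] 15.1917
```

```bash
python3 - <<'E'
from probe import *
n=np.load("centre.npy")
arm.move_l((*n,.1195),speed=.05)
f0,p,s=avg();print(f0,p,s["t"])
for z in np.arange(.1185,.105,-.001):
    arm.move_l((*n,z),speed=.03)
    f,p,s=avg(3);print(round(z,4),(f-f0).round(2),p.round(4),round(s["t"],2))
    if f[2]-f0[2]>5:break
np.save("f0.npy",f0)
print(np.degrees(s["q"]).round(1),s["torque"])
E
```

```text
[-0.05372034  0.26427632 -2.39587866] [0.45752247 0.04151351 0.11925322] 15.7167
0.1185 [-0.56 -0.55  0.27] [0.4577 0.0415 0.1186] 16.02
0.1175 [-0.03 -0.28 -0.34] [0.4576 0.0415 0.1175] 16.32
0.1165 [-0.13 -0.39 -0.22] [0.4576 0.0415 0.1164] 16.62
0.1155 [-0.1  -0.37  1.46] [0.4578 0.0415 0.1157] 16.92
0.1145 [-2.06 -0.32  7.74] [0.4581 0.0414 0.1153] 17.22
[  -9.7    3.9  114.    -0.    62.  -103.1] [-0.00245957  0.39777223 -0.00283398]
```

```bash
cat > sweep.py <<'E'
from probe import *
def sweep(z,a0,a1,step,zc=.1152):
    n=np.load("centre.npy");f0=np.load("f0.npy")
    a=a0;sg=np.sign(a1-a0)
    while (a1-a)*sg>0:
        a+=sg*step
        q=arm.ik((*n,z),down(np.radians(a)))
        arm.goto_joints(q)
        f,p,s=avg(2)
        print(round(a,1),"f",(f-f0).round(1),"p",p.round(4),"tz",s["torque"].round(2),round(s["t"],2))
        if p[2]<z+.0003 or f[2]-f0[2]<2.5:print("drop?");break
        if f[2]-f0[2]>20:print("high");break
    return a
E
python3 - <<'E'
from sweep import *
a=93.4
a=sweep(.1143,a,a-25,5)
E
```

```text
88.4 f [-2.  -0.8  8.9] p [0.4585 0.0414 0.1154] tz [ 0.08  0.27 -0.07] 17.5
83.4 f [-0.6  0.1  8.7] p [0.4587 0.0414 0.1155] tz [ 0.06  0.18 -0.05] 17.78
78.4 f [-0.5 -0.1  8.3] p [0.4588 0.0414 0.1155] tz [ 0.1   0.03 -0.06] 18.07
73.4 f [-0.   0.7  8.9] p [0.4589 0.0414 0.1155] tz [ 0.07  0.03 -0.01] 18.35
68.4 f [-0.   0.6  8.1] p [0.4589 0.0414 0.1155] tz [ 0.1   0.   -0.05] 18.63
```

```bash
cat > sweep.py <<'E'
from probe import *
def sweep(z,a0,a1,step,off):
    n=np.load("centre.npy");f0=np.load("f0.npy");off=np.array(off,float)
    a=a0;sg=np.sign(a1-a0)
    while (a1-a)*sg>0:
        a+=sg*step
        q=arm.ik((*(n+off),z),down(np.radians(a)))
        arm.goto_joints(q)
        f,p,s=avg(2)
        print(round(a,1),"f",(f-f0).round(1),"p",p.round(4),"tz",s["torque"].round(2),round(s["t"],2))
        if p[2]<z+.0004 or f[2]-f0[2]<2.5:print("drop?");break
        if f[2]-f0[2]>20:print("high");break
        off+=.6*(n-p[:2])
    print("off",off);return a,off
E
python3 - <<'E'
from sweep import *
sweep(.1143,68.4,68.4-30,5,(-.0012,.0001))
E
```

```text
63.4 f [ 2.  -0.   8.3] p [0.458  0.0415 0.1155] tz [ 0.04 -0.44 -0.06] 18.92
58.4 f [0.9 0.2 8. ] p [0.4577 0.0415 0.1154] tz [ 0.07 -0.14 -0.  ] 19.2
53.4 f [1.  0.3 9.4] p [0.4575 0.0415 0.1154] tz [ 0.03 -0.14  0.01] 19.48
48.4 f [ 0.4 -0.5  9. ] p [0.4575 0.0415 0.1153] tz [-0.05 -0.13 -0.07] 19.77
43.4 f [ 0.1 -0.2  8. ] p [0.4574 0.0415 0.1151] tz [ 0.01 -0.09 -0.04] 20.05
38.4 f [ 1.6 -0.5  6.3] p [0.4572 0.0417 0.1147] tz [ 0.   -0.29 -0.06] 20.33
off [-0.00083393  0.00015351]
```

```bash
python3 - <<'E'
from sweep import *
sweep(.1143,38.4,14,4,(-.0006,.0))
E
```

```text
34.4 f [4.2 1.  1.6] p [0.4572 0.0417 0.1141] tz [ 0.22 -0.67 -0.04] 20.62
drop?
off [-0.0006  0.    ]
```

```bash
cat > ins.py <<'E'
from probe import *
def step(xy,z,a):
    f0=np.load("f0.npy")
    arm.move_l((*xy,z),down(np.radians(a)),speed=.03)
    f,p,s=avg(3);print(round(z,4),a,"f",(f-f0).round(1),"p",p.round(4),"T",s["torque"].round(2),round(s["t"],2))
    return f-f0,p
E
python3 - <<'E'
from ins import *
n=np.load("centre.npy")
for z,a in((.1133,34.4),(.1125,33),(.1118,31),(.1110,30)):
    f,p=step(n,z,a)
    if f[2]>12:break
E
```

```text
0.1133 34.4 f [3.6 1.5 0.2] p [0.4574 0.0417 0.113 ] T [ 0.28 -0.57  0.02] 20.92
0.1125 33 f [ 2.1  0.8 -0. ] p [0.4574 0.0416 0.1123] T [ 0.23 -0.45 -0.04] 21.22
0.1118 31 f [ 0.5  0.2 -0.3] p [0.4573 0.0415 0.1116] T [ 0.13 -0.16 -0.02] 21.52
0.111 30 f [-0.1  0.2 -0.1] p [0.4573 0.0415 0.1108] T [-0.01  0.   -0.  ] 21.82
```

```bash
python3 - <<'E'
from ins import *
n=np.load("centre.npy")
for z in (.1085,.106,.1045,.1035,.1025,.1015,.1005):
    f,p=step(n,z,30)
    if f[2]>5:break
E
```

```text
0.1085 30 f [ 0.2 -0.3  0.1] p [0.4574 0.0415 0.1083] T [ 0.03  0.02 -0.02] 22.12
0.106 30 f [-0.   0.2  0.4] p [0.4575 0.0415 0.1058] T [-0.03  0.02  0.04] 22.42
0.1045 30 f [-0.1 -0.1  0.2] p [0.4576 0.0415 0.1045] T [-0.03  0.05  0.04] 22.72
0.1035 30 f [-0.3 -0.6  0.2] p [0.4576 0.0415 0.1035] T [ 0.07 -0.01 -0.05] 23.02
0.1025 30 f [ 0.5 -0.4 -0. ] p [0.4576 0.0415 0.1024] T [-0.    0.03 -0.06] 23.32
0.1015 30 f [-0.4 -0.2  3.1] p [0.4579 0.0415 0.1017] T [-0.09  0.1   0.  ] 23.62
0.1005 30 f [-4.3 -0.8 13.3] p [0.458  0.0414 0.1016] T [-0.07  0.85  0.04] 23.92
```

```bash
python3 - <<'E'
from ins import *
n=np.load("centre.npy")
step(n,.1016,30)
arm.gripper_to(.062,40)
f,p,s=avg(2);print(f,s["opening"],s["t"])
arm.move_l((*n,.19),speed=.2)
arm.move_ptp((.42,.03,.24),down(np.radians(90)))
P=arm.camera_params("wrist");np.save("P4.npy",P,allow_pickle=True)
cv2.imwrite("pics/w4.png",arm.camera("wrist"));im=arm.camera("side");cv2.imwrite("pics/s4.png",im)
cv2.imwrite("pics/t4.png",cv2.resize(arm.camera("top")[120:300,150:350],None,fx=3.3,fy=3.3))
print(arm.get_state()["t"])
E
```

```text
0.1016 30 f [-0.8 -0.3  4.4] p [0.4578 0.0415 0.1017] T [0.07 0.17 0.04] 24.22
[ 0.59804617  0.0791727  -0.55453938] 0.06220964336239356 24.6083
26.3667
```

View pics/w4.png

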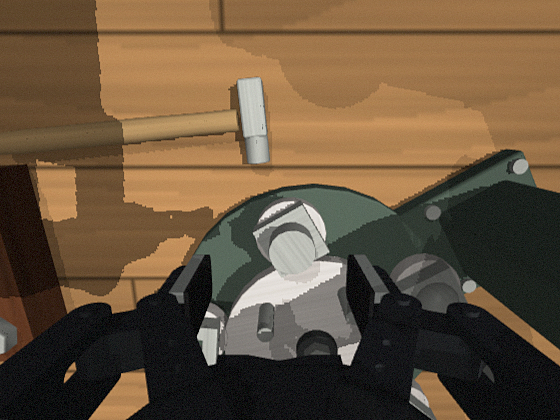

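View pics/s4.png

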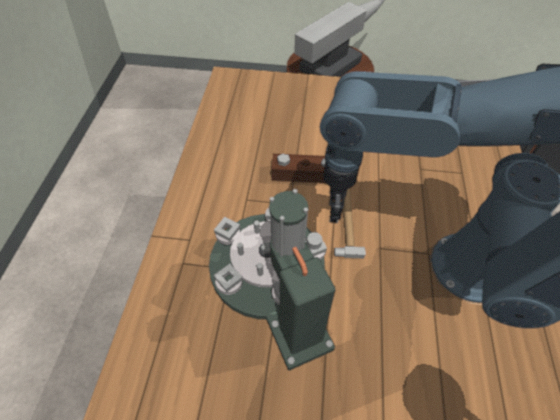

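View pics/t4.png

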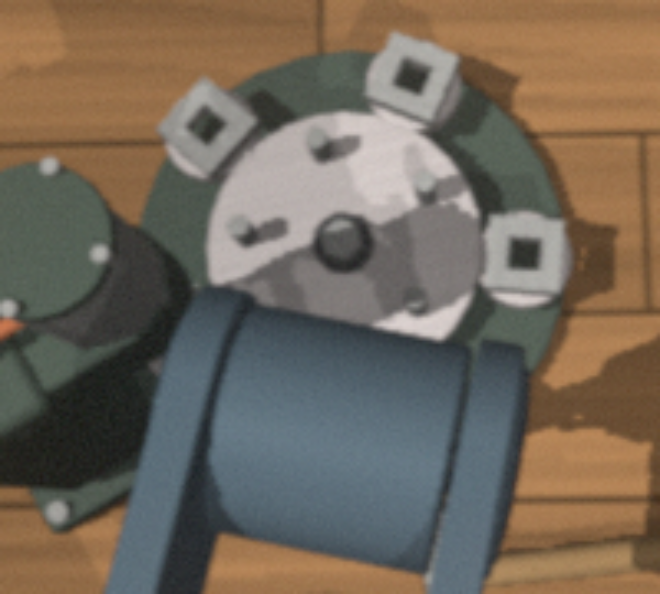

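```bash
python3 - <<'E'
from h import *
P=arm.camera_params("top");S=arm.camera_params("side")
t=lambda x,y:(150+x/3.3,120+y/3.3)
for z in(.35,.4,.45,.5):
    print(z,"wrist left",onz(P,t(200,300),z)[:2].round(3),onz(P,t(110,590),z)[:2].round(3),"right",onz(P,t(525,350),z)[:2].round(3),onz(P,t(490,550),z)[:2].round(3))
print("wrist in side (x,z at y~.03): top px 348,85 ..")
for uv in((347,128),(342,150),(330,200)):
    o,d=ray(S,uv);k=(.05-o[1])/d[1];print(uv,o+k*d)
print("cyl top centre",onz(P,(160,192),.447),"edges",onz(P,t(110,250),.447))
st=arm.get_state();print(st["q"],st["eef_pos"])
E
```

```text
0.35 wrist left [0.506 0.121] [0.358 0.165] right [ 0.477 -0.048] [ 0.375 -0.028]
0.4 wrist left [0.498 0.112] [0.36  0.152] right [ 0.471 -0.046] [ 0.377 -0.027]
0.45 wrist left [0.49  0.102] [0.363 0.14 ] right [ 0.465 -0.044] [ 0.378 -0.026]
0.5 wrist left [0.482 0.093] [0.365 0.127] right [ 0.459 -0.041] [ 0.379 -0.025]
wrist in side (x,z at y~.03): top px 348,85 ..
(347, 128) [0.42490007 0.05       0.53129896]
(342, 150) [0.42708063 0.05       0.47217163]
(330, 200) [0.43460591 0.05       0.3070999 ]
cyl top centre [0.52080693 0.18001046 0.447     ] edges [0.51439494 0.14429062 0.447     ]
[-2.12164960e-01 -1.90640904e-01  1.96026842e+00  8.35944869e-06
  1.37326241e+00 -1.78226357e+00] [0.41977478 0.03008231 0.23931997]
```

```bash
cat > push.py <<'E'
from probe import *
from scipy.spatial.transform import Rotation as R
O=np.array((.5848,.0697));TH0=12.4
ORI=R.from_euler('x',15,degrees=True).as_matrix()@down(np.pi/2)
def peg(th):
    t=np.radians(th+TH0);return O+.07*np.array((np.cos(t),np.sin(t)))
def fin(th,gap=0):
    return peg(th)+np.array((.019+gap,-.001))
Z=.104
E
python3 - <<'E'
from push import *
P=arm.camera_params("top")
for c in((427,183),(318,137),(240,225)):print(onz(P,(150+c[0]/3.3,120+c[1]/3.3),.125))
print(peg(288),peg(0),peg(72))
for th in(288,270,250,222):print(th,fin(th),np.degrees(arm.ik((*fin(th),Z),ORI)).round(1))
print(arm.ik((*fin(288,.008),.2),ORI) is not None)
E
```

```text
[0.6203888  0.00632701 0.125     ]
[0.6548462  0.08214796 0.125     ]
[0.59302067 0.13637152 0.125     ]
[0.62022236 0.00932404] [0.65316706 0.08473147] [0.5916308  0.13936592]
288 [0.63922236 0.00832404] [ -17.2   27.2   87.4   15.2   70.7 -112.9]
270 [6.18831473e-01 3.32940517e-04] [ -18.4   25.    90.5   15.1   70.  -114.3]
250 [ 0.59454205 -0.00068509] [ -19.3   22.4   94.2   15.2   69.2 -115.4]
222 [0.56305139 0.01178295] [ -19.1   18.7   99.2   15.3   67.8 -115.7]
True
```

```bash
python3 - <<'E'
from push import *
arm.gripper_to(0,40)
arm.move_ptp((*fin(288,.010),.22),ORI)
f,p,s=avg(2);print(f,p,s["opening"],s["t"])
im=arm.camera("top");cv2.imwrite("pics/t5.png",cv2.resize(im[90:300,130:350],None,fx=2.7,fy=2.7))
cv2.imwrite("pics/w5.png",arm.camera("wrist"));cv2.imwrite("pics/s5.png",arm.camera("side")[100:400,150:500])
E
```

```text
[-0.34737349  0.18449877 -0.01060517] [0.64841108 0.00883986 0.22028763] -1.2570935078175523e-05 27.9333
```

View pics/t5.png

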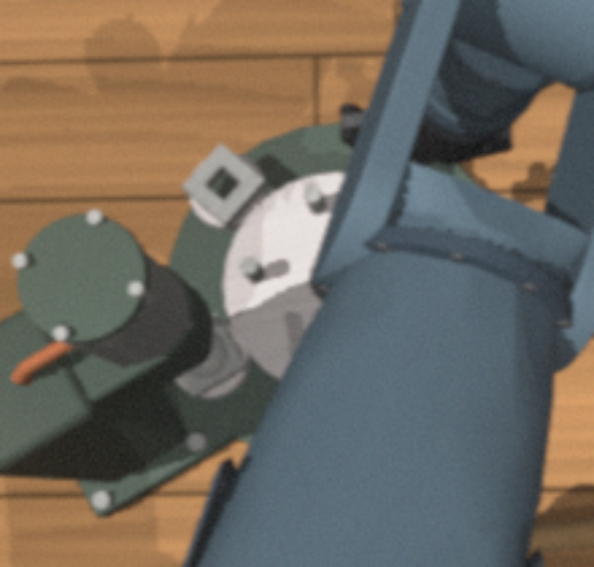

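View pics/w5.png

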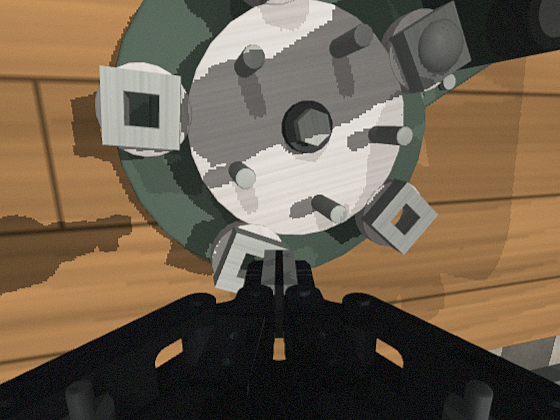

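View pics/s5.png

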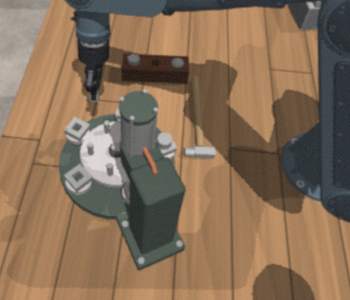

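```bash
python3 - <<'E'
from push import *
P=arm.camera_params("wrist")
print(proj(P,(*peg(288),.125)),proj(P,(*peg(0),.125)),onz(P,(244,180),.125),peg(288),onz(P,(338,212),.125),peg(0))
print(arm.get_state()["t"])
E
```

```text
[243.46811588 177.96350837] [336.30284343 214.22963532] [0.62174193 0.00967511 0.125     ] [0.62022236 0.00932404] [0.65137802 0.08614056 0.125     ] [0.65316706 0.08473147]
28.0833
```

```bash
python3 - <<'E'
from push import *
arm.move_l((*fin(288,.008),.15),ORI,speed=.15)
arm.move_l((*fin(288,.008),Z),ORI,speed=.06)
f0,p,s=avg(3);print("base",f0.round(2),p.round(4),s["t"])
def go(th,gap=0):
    arm.move_l((*fin(th,gap),Z),ORI,speed=.03)
    s=arm.get_state();f=s["ft_force"]-f0
    print(th,gap,f.round(1),s["eef_pos"].round(4),round(s["t"],2));return f
for g in(.004,.002,.0):
    f=go(288,g)
ok=np.linalg.norm(f)<20 
for th in range(284,262,-4):
    if not ok:break
    f=go(th);ok=np.linalg.norm(f)<20 and abs(f[2])<10
cv2.imwrite("pics/w6.png",arm.camera("wrist"))
E
```

```text
base [ 0.24 -0.06  0.28] [0.6476 0.0082 0.1045] 29.6667
288 0.004 [-0.8  0.7 -0.2] [0.6431 0.0083 0.1043] 29.95
288 0.002 [-0.2  0.2 -0.1] [0.6411 0.0083 0.104 ] 30.2
288 0.0 [ 1.  -0.3 -0.2] [0.6395 0.0082 0.1042] 30.45
284 0 [ 5.6 -0.6 -2.4] [0.6357 0.0057 0.1042] 30.77
280 0 [ 3.7 -1.8 -2.2] [0.6313 0.0033 0.1042] 31.08
276 0 [ 4.8 -2.  -2.5] [0.6267 0.0013 0.1042] 31.4
272 0 [ 4.2 -2.7 -1.2] [6.217e-01 2.000e-04 1.042e-01] 31.72
268 0 [ 2.8 -2.1 -1.3] [ 6.164e-01 -2.000e-04  1.041e-01] 32.03
264 0 [-0.4 -0.4 -1.1] [ 6.110e-01 -4.000e-04  1.038e-01] 32.35
```

View pics/w6.png

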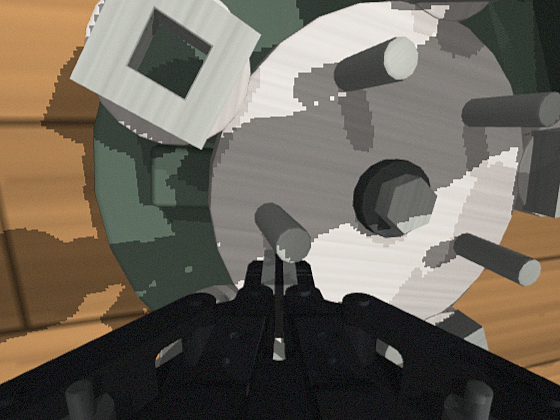

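```bash
python3 - <<'E'
from push import *
f0=np.array((.24,-.06,.28))
for th in range(260,227,-4):
    arm.move_l((*fin(th),Z),ORI,speed=.03)
    s=arm.get_state();f=s["ft_force"]-f0
    print(th,f.round(1),s["eef_pos"].round(4),round(s["t"],2))
    if np.linalg.norm(f)>15:break
P=arm.camera_params("wrist");np.save("P7.npy",P,allow_pickle=True)
cv2.imwrite("pics/w7.png",arm.camera("wrist"))
E
```

```text
260 [ 0.9 -0.4  0.2] [ 0.606  -0.0008  0.1038] 32.72
256 [0.2 0.2 0.2] [ 0.6014 -0.0011  0.104 ] 33.03
252 [ 0.  -0.8  0.1] [ 0.5966 -0.0009  0.104 ] 33.35
248 [ 0.1 -0.8  0.3] [ 5.917e-01 -2.000e-04  1.039e-01] 33.67
244 [ 0.7 -0.  -0. ] [0.587  0.0008 0.104 ] 33.98
240 [ 0.1 -0.5 -0.5] [0.5824 0.0021 0.1039] 34.3
236 [ 0.6 -0.2 -0.5] [0.5778 0.0037 0.104 ] 34.62
232 [ 0.1  0.3 -0.2] [0.5734 0.0057 0.104 ] 34.93
228 [-1.   0.7  0.3] [0.569 0.008 0.104] 35.25
```

View pics/w7.png

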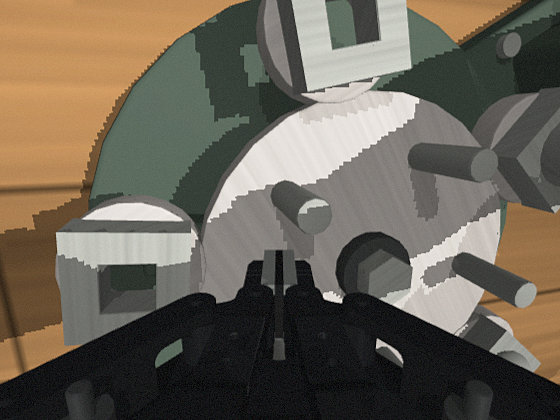

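```bash
python3 - <<'E'
from push import *
P=np.load("P7.npy",allow_pickle=True).item()
for th in(216,220,224):print(th,proj(P,(*peg(th),.125)))
s=arm.get_state();x=s["eef_pos"]
arm.move_l((x[0]+.003,x[1],.26),ORI,speed=.15)
arm.move_ptp((.44,-.16,.30),down(np.pi/2))
print(arm.get_state()["t"],arm.get_state()["ft_force"])
P=arm.camera_params("wrist");cv2.imwrite("pics/w8.png",arm.camera("wrist"))
im=arm.camera("top");cv2.imwrite("pics/t8f.png",im);cv2.imwrite("pics/t8.png",cv2.resize(im[125:285,180:330],None,fx=3.7,fy=3.7,interpolation=cv2.INTER_CUBIC))
im=arm.camera("side");cv2.imwrite("pics/s8.png",cv2.resize(im[130:350,200:380],None,fx=2.7,fy=2.7,interpolation=cv2.INTER_CUBIC))
E
```

```text
216 [311.80569362 217.49644484]
220 [304.26707359 227.05190189]
224 [297.38331269 237.00666369]
37.3583 [ 1.01655354  0.52855208 -0.94154583]
```

View pics/t8.png

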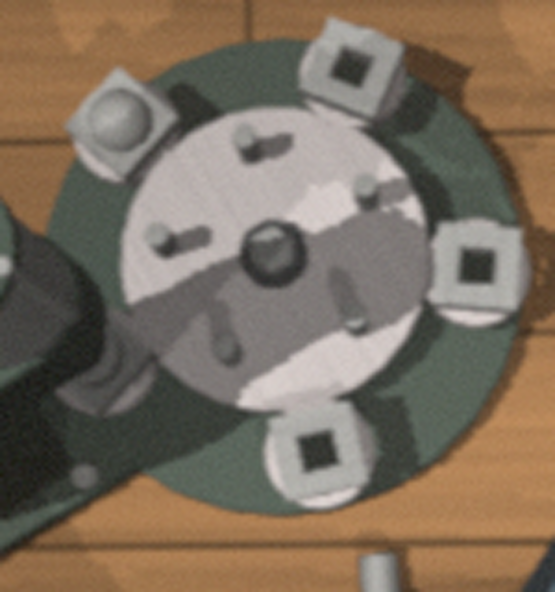

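View pics/s8.png

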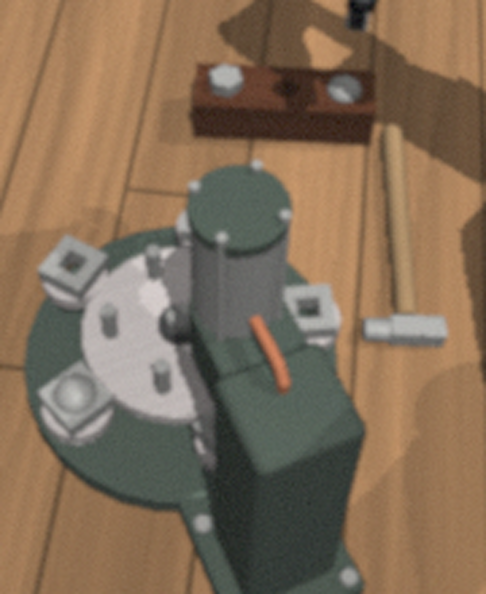

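View pics/w8.png

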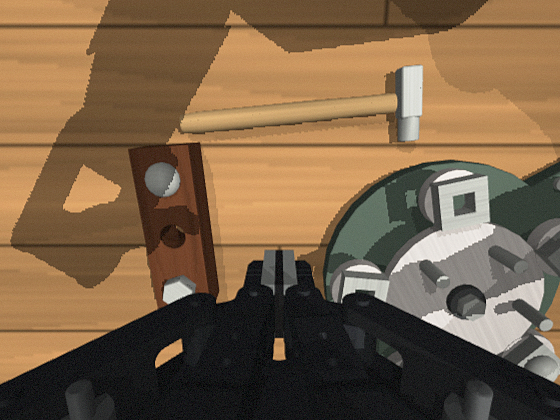

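```bash
python3 - <<'E'
from push import *
arm.move_ptp((.42,.03,.24),down(np.pi/2))
print(arm.get_state()["t"])
P=arm.camera_params("wrist");im=arm.camera("wrist");cv2.imwrite("pics/w9f.png",im)
r=O+.13*np.array((np.cos(np.radians(120.4)),np.sin(np.radians(120.4))))
print(r,"origin px",proj(P,(*r,.1)),"head top",proj(P,(*r,.126)))
z=im[220:340,360:500];z=cv2.convertScaleAbs(z,alpha=1.8)
cv2.imwrite("pics/w9.png",cv2.resize(z,None,fx=5,fy=5,interpolation=cv2.INTER_CUBIC))
for h in(.1,.126):
  c=np.array([proj(P,(*(r+.02*np.array((np.cos(t),np.sin(t)))),h)) for t in np.linspace(0,6.28,9)])
  print(h,((c-[360,220])*5).min(0),((c-[360,220])*5).max(0))
E
```

```text
38.325
[0.51901561 0.18182678] origin px [433.63726902 299.103462  ] head top [446.90984882 314.20100536]
0.1 [265.72512954 302.34552475] [470.66534694 485.64747411]
0.126 [323.30428558 371.08275458] [545.81513046 567.39053578]
```

View pics/w9.png

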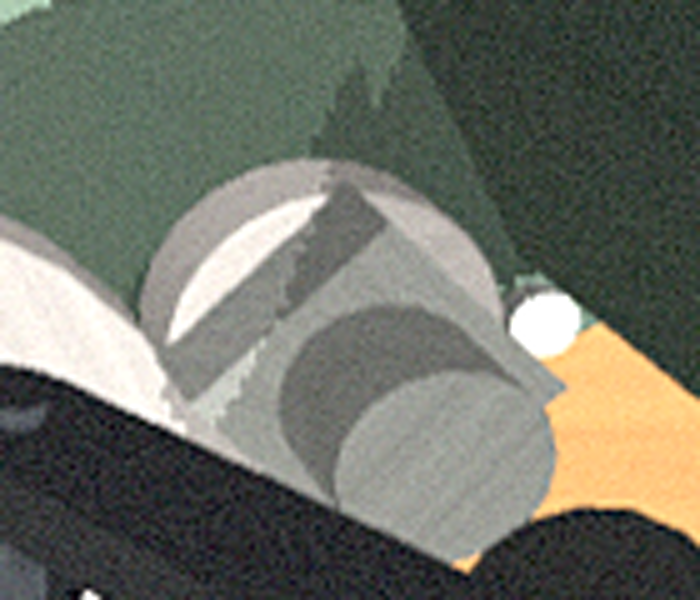

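```bash
python3 - <<'E'
from plant import arm
arm.job_done();print(arm.get_state()["t"])
E
```

```text
the job is handed in; nothing more can be done
the job is handed in; nothing more can be done
```

The blank is home in its nest under the ram, and the dial is resting one click round. I handed the job in at about 38 s of the 72 s allowed.

- **Loading:** I took the blank from the middle hole of the rack and found the centre of the nest by touching the shank lightly against its four sides. I then turned the blank under about 8 N until the square neck dropped in. It went down almost without resistance and stopped 14 mm below where the neck had first touched, which matches fully home. The final press while seating it read about 13 N.
- **Dial:** I pushed the peg clockwise with the shut fingers, using at most about 6 N. Past half way the dial went on into the next click by itself.

**Last checks in the pictures:**
- The peg and nests match the click position. The peg top was within about 4 px of where it should be.
- The finished bolt is seated at the next station. That is by eye only; I did not measure it.
- The blank stands upright under the ram, with its head within about 3 mm of where a home blank should show.
- The rack, its two bolts and the hammer look undisturbed, and the arm is clear of everything.

**One disagreement:** the top camera read positions about 2–3 mm off from the side and wrist cameras. I corrected for this with the wrist view, and for the nest with the touch measurements.

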